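# Bring the unsealed bottle under the capping press and press its cap home

## Robot

A 6-joint arm with a two-finger parallel gripper is mounted at the origin on the work surface. World frame = base frame: x ahead of the robot, y to its left, z up, the work surface at z = 0. Lengths are in m, angles in rad, forces in N, time in s.
With the tool pointing down it reaches from about 0.35 to 0.775 m from the base axis. Payload 5.5 kg.
Tool frame: the origin (TCP) lies on the centre line of the jaws, within the pads' length; the fingertips stand 8 mm ahead of it and the grasp point (between the pads) lies 11 mm behind it; z points along the fingers, y is the line along which they close (so a half turn about z gives the same grasp; the last joint's range is limited). The gripper opens to 85 mm and grips with 20 to 120 N. Pads are 22 mm wide; open, the fingers measure 114 mm over their backs; the gripper's body (76 mm by 85 mm) begins 54 mm behind the grasp point. The pads swing forward as they close: fully open they stand 13 mm farther back than shut.
Start: joints at [-1.282, 0.313, 0.046, 1.304, 0, 1.431], TCP at [0.239, -0.523, 0.239] pointing down, gripper open.
Joint ranges: [-2.76, 2.76], [-0.86, 1.69], [-1.03, 1.26], [-2.2, 2.34], [-1.47, 1.5], [-3.14, 3.14]. Speed limits (rad/s): [2.57, 2.57, 3.14, 3.14, 3.14, 3.14].

## Interface

Orientations are given as a 3x3 rotation matrix whose columns are the frame's x, y, z axes.
In Python, from plant import bot, cams gives the robot as it stands. The module is installed in compiled form; this text tells all that it offers.
- The arm moves only by the shell command python3 -m pendant 'ROWS' [OPENING] [FORCE]. ROWS is JSON, one flat list of numbers, 4 for each row, row after row: the shift along the tool's x, y, z in mm, then the turn about the tool's z in rad. A call has 1 to 8 rows; each row shifts and turns the commanded pose from where the row before left it, along the tool's axes as they then stand; what a row does not reach is not made up. A row lasts 1/12 s, in which the tool goes at most 41.7 mm and 7.16 degrees, less where a joint would pass 70% of its speed; a pose out of reach is approached as far as the arm can. A call with a gripper value outside its range is refused whole. OPENING is the finger opening in mm, from 0 to 85.4, set as the call begins (- or left out, the last holds). The fingers move at their own pace and stop on an object; FORCE is the grip in N (left out, the last holds). Time passes only in rows, so rows that do not move let the fingers close. It gives the time, the measured TCP pose, the force, the opening and the grip force at its end, in the units of the state.
- bot.get_obs(): the state, without advancing time (a new reading comes with each control period).
- cams.get_image(name): name is "scene" or "top" or "wrist"; returns a dict with "pixels" (480x640x3 uint8, red, green, blue), "fx", "fy", "cx", "cy" (pixels), "R" (3x3) and "t" (3): a world point X has camera coordinates R X + t; the wrist camera has in their place "hand_eye" (4x4, takes a point from camera to tool coordinates, whose origin is the TCP and whose axes are the flange's). Camera axes: x right, y down, z forward; pixel columns grow to the right and rows downward; lengths in m; the calibration is good to about 2 mm. A picture is of the moment at which its call begins: read the wrist's pose just before it. There is no depth.
- bot.hand_in(): hands the job in; it is judged then, once.
The state is a dict: "t": time; "q": joint angles; "joint_vel": joint speeds; "effort": joint torques, N m; "tool_pos": TCP position; "tool_rot": TCP orientation; "force": force on the tool from outside, world axes, zero at the start; "wrist_torque": the same for the moment, N m; "width": finger opening in m; "grip_force": force on a finger pad.
Only numpy, scipy, OpenCV 4.12 (cv2) and the standard library are available. Lean on these libraries where they do the work, as an engineer would, in place of code of your own. Each camera call takes 0.05 s, during which the arm holds its last target. There are 200 camera calls.

## Task

One bottle on the capping stand's dial still has its cap standing proud: with a light fingertip dragging the dial's black hand rim, turn the dial until that bottle stands at the front, squarely under the press. Then push the press knob down until the cap is fully home, firmly but without forcing the glass, and let the press come up again. Do not touch the bottles themselves, keep them all standing, and leave the other things on the counter where they are.

Things in the scene. Friction and masses are not known exactly. Their poses are not given: they have to be found in the camera images.
- stand: Hand capping stand, fixed on levelling feet on the white counter (its origin 0 to 10 mm above it): round grey base 296 mm across, steel column 33 mm across in its centre, grey overarm 149 to 194 mm above the origin, 38 mm wide, reaching 104 mm out to the front. Origin on the column's axis; -x points to the stand's front (roughly to the robot). The ram is 85 mm out along -x.
- dial: Turning dial: a flat aluminium centre plate, 224 mm across, top face 45 mm above the stand's origin, on which the bottles stand, and around it a lower, plain black rubber-faced hand rim out to 330 mm across. The rim is bent: its top lies 2 to 7 mm below the plate's, gently changing round it. No knob, peg or notch. It turns either way and stops where it is let go. Origin on the axis, 33 mm up.
- dial_center (a point): Point on the dial's axis at the height of the centre plate's top. Turning the dial takes 1 to 2 N along the rim: a fingertip laid on the rim, pressed down with some 5 to 10 N and moved round the axis, drags it along by friction. It hardly gives: half a millimetre of height is about 5 N; above 16 N the dial is overloaded.
- bottle: Bottle to be sealed: 20 ml, amber glass, paper label, white push-on cap, 30 mm across, 75 mm high with the cap proud (66 mm once sealed), about 70 g. The tallest of the six bottles that stand loose on the dial, on a circle of 85 mm radius, about 60 degrees apart. Origin at the centre of its underside, z up.
- cap_top (a point): Centre of the flat top of that bottle's white cap (cap 21 mm across, 16 mm tall), on the bottle's axis.
- cap (a joint): How far that bottle's cap stands above its home seat, m: about 0.0095 at the start, 0 when pressed fully home. It needs about 7 N to slide down, stays where it is left, and goes solid when home.
- ram: Press ram: vertical steel rod with a rubber pad below and a palm knob on top, pushed straight down by the knob, at most 35 mm; a spring brings it up. It takes 2 N at the top to 5 N at the bottom by itself; the pad meets the proud cap after about 14 mm and the cap is home after about 23 mm. The glass bears 25 N. Origin at the pad's underside.
- press_pad (a point): Centre of the flat underside of the ram's round rubber pad (26 mm across), 134 mm above the stand's origin at rest; bottles pass freely below it.
- knob_top (a point): Centre of the flat top of the ram's black palm knob (flat 40 mm across), straight above the pad, 248 mm above the stand's origin when the ram is up.
- stock_bottle: Bystander: large amber bottle with white cap, 72 mm across, 150 mm high, on the counter to the left. Origin at the centre of its underside.
- cap_tray: Bystander: open white tray, 130 x 100 x 35 mm, with spare caps, on the counter to the left. Origin at the centre of its underside.
- ointment_jar: Bystander: white jar, 64 mm across, 55 mm high, on the counter to the right. Origin at the centre of its underside.
- sealed1: One of five sealed bottles on the dial: same amber bottle, 30 mm across, cap home, 66 mm high. Origin at the centre of its underside.
- sealed2: One of five sealed bottles on the dial: same amber bottle, 30 mm across, cap home, 66 mm high. Origin at the centre of its underside.
- sealed3: One of five sealed bottles on the dial: same amber bottle, 30 mm across, cap home, 66 mm high. Origin at the centre of its underside.
- sealed4: One of five sealed bottles on the dial: same amber bottle, 30 mm across, cap home, 66 mm high. Origin at the centre of its underside.
- sealed5: One of five sealed bottles on the dial: same amber bottle, 30 mm across, cap home, 66 mm high. Origin at the centre of its underside.

How it is judged:
On the way, in this order (a step that is already met when the one before it is completed fails the run):
1. the bottle with the proud cap stands at rest squarely under the press (within 5 mm), cap still proud (horizontal distance between cap_top and press_pad below 0.005 m and linear speed of bottle below 0.01 m/s and angle between bottle's own z axis and vertical below 0.06 rad and value of joint cap above 0.006 m), for 0.3 s.
2. its cap has been pressed home by the ram (horizontal distance between cap_top and press_pad below 0.005 m and value of joint cap below 0.0015 m and z of knob_top in the frame of stand below 0.233 m), for 0.1 s.
At the end, for the whole second after the job is handed in: The bottle's cap is home (under 1.5 mm proud), the bottle stands upright and at rest under the press with its cap within 5 mm of the pad's axis, the ram is up again (within 4 mm of its rest), and the five other bottles still stand upright on the dial (horizontal distance between cap_top and press_pad below 0.005 m and linear speed of bottle below 0.01 m/s and angle between bottle's own z axis and vertical below 0.06 rad and value of joint cap below 0.0015 m and z of knob_top in the frame of stand above 0.244 m and angle between each of sealed1, sealed2, sealed3, sealed4, sealed5's own z axis and vertical below 0.1 rad and horizontal distance between each of sealed1, sealed2, sealed3, sealed4, sealed5 and dial_center below 0.15 m); the robot touches nothing.
It fails at once if the dial is leaned on: a finger or the arm presses it with more than 16 N (contact force between dial and the fingers above 16 N or contact force between dial and the arm above 16 N).
It fails at once if the glass is forced: the ram loads the bottle with more than 25 N (contact force between ram and bottle above 25 N).
It fails at once if the robot touches a bottle on the dial (more than 1.5 N) (contact force between any of bottle, sealed1, sealed2, sealed3, sealed4, sealed5 and the fingers above 1.5 N or contact force between any of bottle, sealed1, sealed2, sealed3, sealed4, sealed5 and the arm above 1.5 N).
It fails at once if a bottle on the dial is tipped (angle between any of bottle, sealed1, sealed2, sealed3, sealed4, sealed5's own z axis and vertical above 0.35 rad).
It fails at once if a bystander is shifted by more than 15 mm (distance of any of stock_bottle, cap_tray, ointment_jar from where it was at the start of the episode above 0.015 m).
It also fails if it takes over 72 s, if anything falls off the work surface, if the arm or the gripper's body presses on something with over 40 N, if the wrist force passes 120 N, or if a joint passes its speed limit or range.

## Working session

There is one attempt and no reset: what is moved stays moved. The work goes in short steps, Python scripts to look and compute and a shell command to move; the robot and the scene stay as the last step left them, time stands still between calls to the robot, and variables do not carry over. Pictures are saved under pics/ and viewed, at most 10 in all, crops included, and the job is handed in when it is done.

```bash
mkdir -p pics
cat > h.py <<'E'
import numpy as np, cv2
from plant import bot, cams
def snap(name,fn=None):
    o=bot.get_obs(); im=cams.get_image(name)
    p=cv2.cvtColor(im["pixels"],cv2.COLOR_RGB2BGR)
    if fn: cv2.imwrite("pics/"+fn,p)
    return o,im,p
def ray(im,o,u,v):
    d=np.array([(u-im["cx"])/im["fx"],(v-im["cy"])/im["fy"],1])
    if "R" in im:
        R=np.array(im["R"]);return -R.T@np.array(im["t"]),R.T@d
    H=np.array(im["hand_eye"]);T=np.array(o["tool_rot"])
    return T@H[:3,3]+np.array(o["tool_pos"]),T@H[:3,:3]@d
def onz(im,o,u,v,z):
    c,d=ray(im,o,u,v);return c+d*(z-c[2])/d[2]
def proj(im,X):
    c=np.array(im["R"])@X+np.array(im["t"]);return im["fx"]*c[0]/c[2]+im["cx"],im["fy"]*c[1]/c[2]+im["cy"]
E
python3 - <<'E'
from h import *
for n in("scene","top"):
    o,im,p=snap(n,n+"0.png")
    print(n,im["fx"],im["cx"],im["cy"],-np.array(im["R"]).T@im["t"],np.round(im["R"],3).tolist())
print(o)
E
```

```text
scene 551.3668103637801 325.47318653943944 235.3267280063592 [ 1.40741172 -0.43117763  0.84193098] [[0.442, 0.897, 0.011], [0.514, -0.244, -0.822], [-0.735, 0.369, -0.569]]
top 509.71795338940507 321.65013847437143 237.43399631591362 [ 0.26620093 -0.00711185  1.53442074] [[0.021, -1.0, 0.0], [-0.979, -0.02, -0.204], [0.204, 0.004, -0.979]]
{'t': 0.05, 'q': array([-1.28156509e+00,  3.14027017e-01,  4.49933761e-02,  1.30361227e+00,
        3.73905638e-06,  1.43120489e+00]), 'joint_vel': array([-0.00035553,  0.00073751,  0.00126376, -0.00221007,  0.0006395 ,
        0.00160575]), 'effort': array([ 3.23665205e-03, -4.82152677e+01,  2.99551177e+01,  1.32640274e-02,
       -2.39953042e-04, -3.63250123e-06]), 'tool_pos': array([ 0.23893949, -0.52245995,  0.23839961]), 'tool_rot': array([[ 9.09455979e-01,  4.15799889e-01, -5.23946062e-04],
       [ 4.15800138e-01, -9.09454286e-01,  1.77382443e-03],
       [ 2.61051011e-04, -1.83107208e-03, -9.99998290e-01]]), 'force': array([ 0.10266086, -0.33897629, -0.23179063]), 'wrist_torque': array([ 0.00828508,  0.01119189, -0.04341809]), 'grip_force': 0.0, 'width': 0.08548251263201033}
```

View pics/scene0.png

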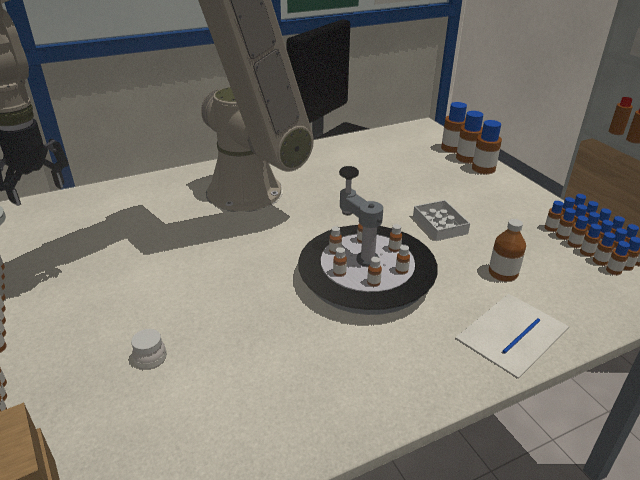

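View pics/top0.png

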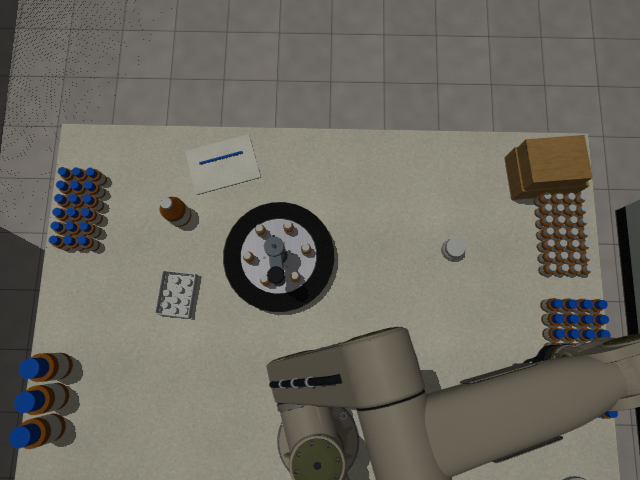

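Run:
```python
from h import *
a=cv2.imread("pics/scene0.png")[155:315,285:450]; b=cv2.imread("pics/top0.png")[195:320,215:345]
a=cv2.resize(a,None,fx=2.4,fy=2.4,interpolation=3);b=cv2.resize(b,None,fx=3,fy=3,interpolation=3)
h=max(a.shape[0],b.shape[0]);c=np.zeros((h,a.shape[1]+b.shape[1],3),np.uint8)
c[:a.shape[0],:a.shape[1]]=a;c[:b.shape[0],a.shape[1]:]=b
cv2.imwrite("pics/crop0.png",c);print(c.shape)
o,im,p=snap("top");o,ims,ps=snap("scene")
# black rim outer ellipse in top
g=p.max(2);m=((g<60)*255).astype(np.uint8);m[:195]=0;m[320:]=0;m[:,:215]=0;m[:,345:]=0
cs,_=cv2.findContours(m,cv2.RETR_EXTERNAL,cv2.CHAIN_APPROX_NONE);k=max(cs,key=cv2.contourArea)
e=cv2.fitEllipse(cv2.convexHull(k));print(e)
for z in(.042,.047): print(z,onz(im,o,*e[0],z), [np.linalg.norm(onz(im,o,e[0][0]+s*e[1][0]/2,e[0][1],z)-onz(im,o,*e[0],z)) for s in(-1,1)])
g=ps.max(2);m=((g<60)*255).astype(np.uint8);m[:215]=0;m[315:]=0;m[:,:290]=0;m[:,445:]=0
cs,_=cv2.findContours(m,cv2.RETR_EXTERNAL,cv2.CHAIN_APPROX_NONE);k=max(cs,key=cv2.contourArea)
e=cv2.fitEllipse(cv2.convexHull(k));print(e)
for z in(.042,.047): print(z,onz(ims,o,*e[0],z))
```

```text
(384, 786, 3)
((278.5296936035156, 256.82861328125), (109.5354232788086, 111.19102478027344), 64.7410888671875)
0.042 [0.51637885 0.12534559 0.042     ] [np.float64(0.16250233779132894), np.float64(0.16251957684418786)]
0.047 [0.51554069 0.12490183 0.047     ] [np.float64(0.16195791243727803), np.float64(0.1619750937347989)]
((367.5416564941406, 267.252685546875), (85.23596954345703, 138.7056121826172), 93.88284301757812)
0.042 [0.53536655 0.11855534 0.042     ]
0.047 [0.54081731 0.11511921 0.047     ]
```

View pics/crop0.png

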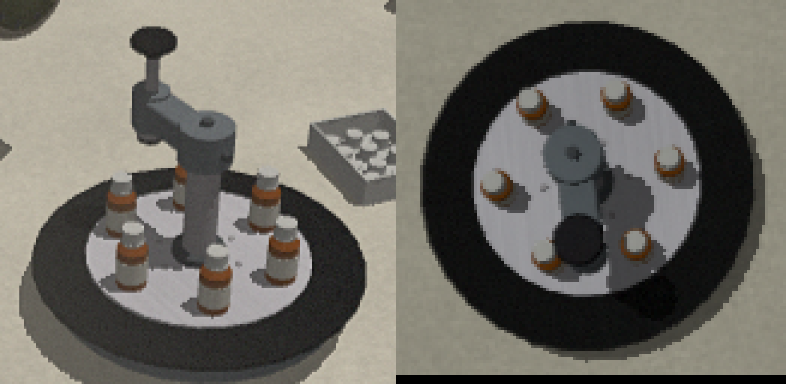

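Run:
```python
from h import *
o,im,_=snap("top");o,ims,_=snap("scene")
T=[(530,99),(614,94),(670,158),(635,240),(548,257),(493,183)]
S=[(122,180),(132,230),(216,253),(286,226),(265,175),(181,168)]
B=[(121,233),(131,287),(214,311),(283,280),(263,230)]
tp=lambda u,v:((u-396)/3+215,v/3+195)
sp=lambda u,v:(u/2.4+285,v/2.4+155)
def tri(a,b):
    c1,d1=ray(im,o,*a);c2,d2=ray(ims,o,*b)
    s=np.linalg.lstsq(np.c_[d1,-d2],c2-c1,rcond=None)[0]
    p,q=c1+s[0]*d1,c2+s[1]*d2;return (p+q)/2,np.linalg.norm(p-q)*1e3
for i,t in enumerate(T):
    for j,s in enumerate(S):
        x,e=tri(tp(*t),sp(*s))
        if e<15 and .08<x[2]<.16: print(i,j,np.round(x,3),round(e,1))
print("knob",tri(tp(578,240),sp(154,42)),"hub",tri(tp(573,152),sp(207,122)))
for i,t in enumerate(T):print(i,onz(im,o,*tp(*t),.12).round(3))
for j,s in enumerate(S):print(j,onz(ims,o,*sp(*s),.12).round(3))
```

```text
0 3 [0.588 0.178 0.111] 2.6
1 2 [0.595 0.098 0.11 ] 2.5
2 1 [0.533 0.043 0.112] 3.2
3 0 [0.454 0.073 0.112] 2.5
4 5 [0.438 0.153 0.093] 3.4
5 4 [0.506 0.208 0.11 ] 0.2
knob (array([0.4356701 , 0.11370203, 0.24619615]), np.float64(2.164289979500249)) hub (array([0.52011341, 0.12550783, 0.20117122]), np.float64(2.4019676733782056))
0 [0.585 0.175 0.12 ]
1 [0.592 0.096 0.12 ]
2 [0.531 0.041 0.12 ]
3 [0.453 0.071 0.12 ]
4 [0.435 0.152 0.12 ]
5 [0.504 0.206 0.12 ]
0 [0.466 0.068 0.12 ]
1 [0.543 0.039 0.12 ]
2 [0.606 0.091 0.12 ]
3 [0.599 0.171 0.12 ]
4 [0.518 0.199 0.12 ]
5 [0.472 0.131 0.12 ]
```

```bash
python3 -m pendant '[33,-21,0,0,33,-21,0,0,33,-21,0,0,33,-21,0,0,33,-21,0,0,33,-21,0,0,33,-21,0,0,33,-21,0,0]' 0
python3 - <<'E'
from h import *
o,im,p=snap("wrist","w1.png");print(o["tool_pos"],o["tool_rot"],o["width"],np.array(im["hand_eye"]).round(3).tolist(),im["fx"],im["cx"],im["cy"])
E
```

```text
t: 0.97
tool_pos: [0.41, -0.2587, 0.2395]
tool_rot: [[0.91, 0.415, 0.0], [0.415, -0.91, -0.0], [0.0, 0.001, -1.0]]
force: [0.4, -1.1, -0.0]
width: -0.0
grip_force: 0.0
[ 0.40997138 -0.25871209  0.23948078] [[ 9.09604563e-01  4.15474837e-01  4.46457709e-04]
 [ 4.15475010e-01 -9.09604501e-01 -4.09604848e-04]
 [ 2.35919434e-04  5.58070460e-04 -9.99999816e-01]] -6.205136539489453e-06 [[-0.001, -0.963, -0.269, 0.069], [1.0, -0.001, -0.001, 0.001], [0.001, -0.269, 0.963, -0.134], [0.0, 0.0, 0.0, 1.0]] 408.0519589427911 311.0938570494608 238.8079602023439
```

View pics/w1.png

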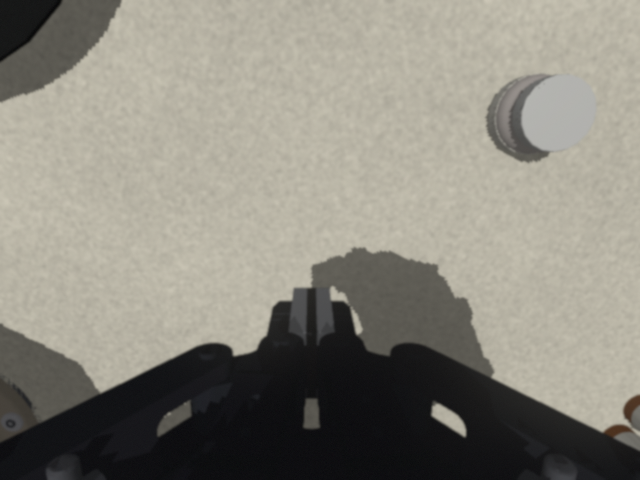

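```bash
python3 -m pendant '[0,0,-13,-0.12,0,0,-13,-0.12,0,0,-13,-0.12,0,0,-13,-0.12,0,0,-13,-0.12,0,0,-13,-0.12,0,0,-13,-0.12,0,0,-13,-0.12]' 0; python3 -c "
from h import *
o=bot.get_obs();d=np.array([.42,.03,.345])-o['tool_pos'];print(o['q'].round(3),(o['tool_rot'].T@d*1e3).round(1))"
```

```text
t: 1.68
tool_pos: [0.4091, -0.2605, 0.344]
tool_rot: [[0.175, 0.985, 0.0], [0.985, -0.175, -0.0], [-0.0, 0.0, -1.0]]
force: [-0.5, -0.3, 0.1]
width: -0.0004
grip_force: 0.0
[-0.733  0.128  0.064  1.506 -0.     1.014] [287.9 -40.2  -1.1]
```

```bash
python3 -m pendant '[36,-5,0,0,36,-5,0,0,36,-5,0,0,36,-5,0,0,36,-5,0,0,36,-5,0,0,36,-5,0,0,36,-5,0,0]' 0; python3 -m pendant '[0,0,0,0,0,0,0,0]';python3 - <<'E'
from h import *
o,im,p=snap("wrist","w2.png");print(o["tool_pos"],o["tool_rot"])
E
```

```text
t: 2.35
tool_pos: [0.4218, 0.0316, 0.3435]
tool_rot: [[0.181, 0.983, 0.001], [0.983, -0.181, -0.0], [-0.0, 0.001, -1.0]]
force: [1.2, 0.2, -0.5]
width: 0.0001
grip_force: 0.0
t: 2.52
tool_pos: [0.4219, 0.0318, 0.3434]
tool_rot: [[0.176, 0.984, 0.0], [0.984, -0.176, -0.0], [-0.0, 0.0, -1.0]]
force: [0.0, -0.3, -0.3]
width: -0.0002
grip_force: 0.0
[0.42188578 0.03178687 0.34341959] [[ 1.76261408e-01  9.84343343e-01  3.15436482e-04]
 [ 9.84343365e-01 -1.76261317e-01 -2.95695075e-04]
 [-2.35466229e-04  3.62617438e-04 -9.99999907e-01]]
```

View pics/w2.png

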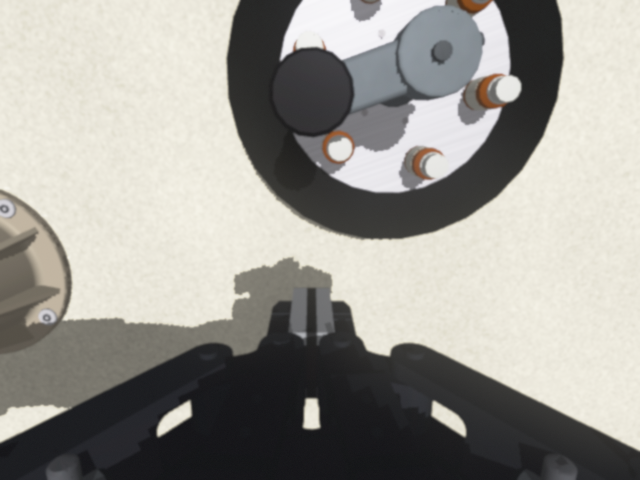

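Run:
```python
from h import *
a=cv2.imread("pics/w2.png")[20:195,290:550]; b=cv2.imread("pics/scene0.png")[218:292,322:418]
a=cv2.resize(a,(780,525)[:2],interpolation=cv2.INTER_CUBIC)
cv2.imwrite("pics/c2.png",a)
b=cv2.resize(b,None,fx=7,fy=7,interpolation=cv2.INTER_CUBIC);cv2.imwrite("pics/c3.png",b);print(b.shape)
```

```text
(518, 672, 3)
```

View pics/c3.png

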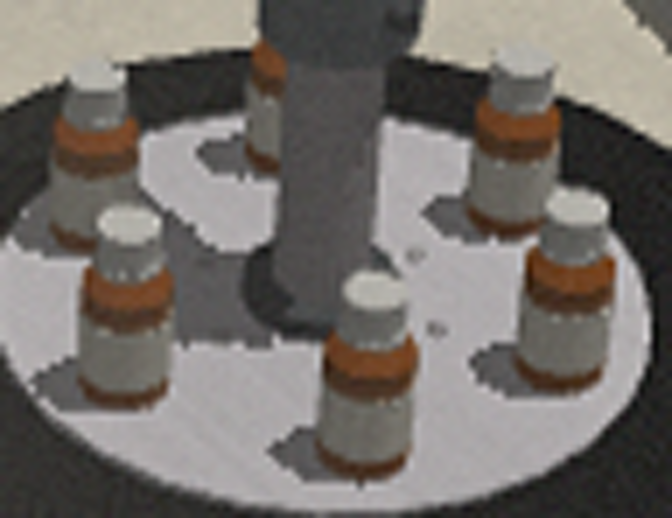

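View pics/c2.png

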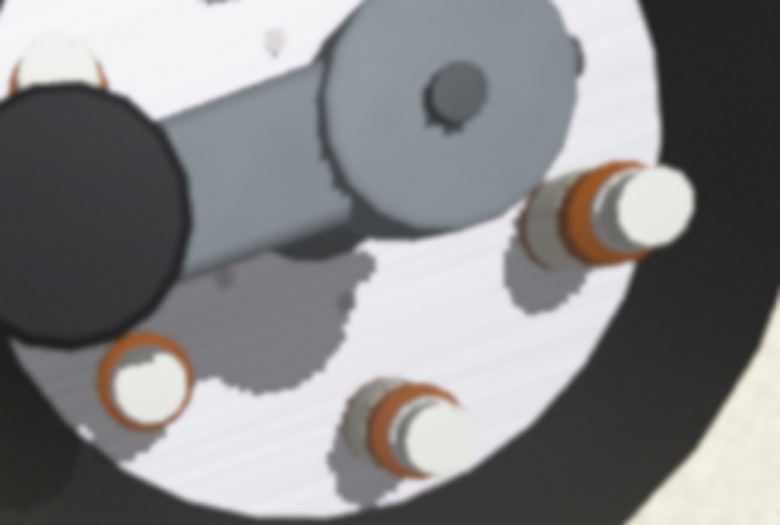

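Run:
```python
from h import *
o,im,p=snap("wrist");_,ti,_=snap("top")
w=lambda u,v:(u/3+290,v/3+20)
c=None
for s in(0,.005,.01):
    f=lambda u,v,z:onz(im,o,*w(u,v),z+s)[:2]
    hub=f(450,92,.196);kn=f(68,215,.246)
    d=kn-hub;fa=np.degrees(np.arctan2(d[1],d[0]));print("s",s,"hub",hub.round(4),"knob",kn.round(4),np.linalg.norm(d).round(4),fa.round(1))
    for n,(u,v,z) in dict(T4=(60,72,.12),T3=(150,387,.111),T2=(438,437,.111),T1=(655,206,.111)).items():
        q=f(u,v,z)-hub;print(n,(q+hub).round(4),np.linalg.norm(q).round(4),np.degrees(np.arctan2(q[1],q[0])).round(1))
    # rim ellipse: black points outer in wrist
for n,(u,v) in dict(knob=(578,240),hub=(573,152)).items():
    pass
```

```text
s 0 hub [0.5235 0.127 ] knob [0.4389 0.1138] 0.0857 -171.1
T4 [0.4453 0.1587] 0.0844 157.9
T3 [0.4562 0.0725] 0.0866 -141.0
T2 [0.5377 0.0429] 0.0853 -80.4
T1 [0.6042 0.0962] 0.0864 -20.9
s 0.005 hub [0.522  0.1265] knob [0.4388 0.1134] 0.0842 -171.1
T4 [0.4451 0.1579] 0.083 157.8
T3 [0.4559 0.0728] 0.0851 -140.9
T2 [0.5363 0.0436] 0.0841 -80.2
T1 [0.6019 0.0962] 0.0855 -20.8
s 0.01 hub [0.5204 0.1259] knob [0.4387 0.1131] 0.0827 -171.0
T4 [0.445 0.157] 0.0815 157.6
T3 [0.4556 0.0731] 0.0835 -140.8
T2 [0.5349 0.0444] 0.0829 -79.9
T1 [0.5996 0.0962] 0.0846 -20.6
```

```bash
python3 -m pendant '[0,0,0,0.12,0,0,0,0.12,0,0,0,0.12,0,0,0,0.12,0,0,0,0.12,0,0,0,0.12,0,0,0,0.12,0,0,0,0.12]' 0; python3 -m pendant '[0,0,0,0.12,0,0,0,0.12,0,0,0,0.12,0,0,0,0.10,0,0,0,0]'
cat > go.py <<'E'
import sys
from h import *
o=bot.get_obs();C=np.array([.5225,.1267]);p=o['tool_pos']
print('t',o['t'],'F',o['force'].round(1),'polar r,ang',np.hypot(*(p[:2]-C)).round(4),np.degrees(np.arctan2(*(p[:2]-C)[::-1])).round(1),'z',p[2].round(4),'q',o['q'].round(2))
for a in sys.argv[1:]:
    r,th,z=map(float,a.split(','));th=np.radians(th)
    t=np.array([*(C+r*np.array([np.cos(th),np.sin(th)])),z]);print(a,(o['tool_rot'].T@(t-p)*1e3).round(1));p=t
E
python3 go.py .145,-115,.12
```

```text
t: 3.33
tool_pos: [0.4222, 0.0283, 0.3432]
tool_rot: [[0.913, 0.407, -0.0], [0.407, -0.913, -0.0], [-0.0, 0.0, -1.0]]
force: [-0.1, 0.5, -0.3]
width: 0.0003
grip_force: 0.0
t: 3.75
tool_pos: [0.4222, 0.0285, 0.3432]
tool_rot: [[0.999, -0.037, -0.0], [-0.037, -0.999, -0.0], [-0.0, 0.0, -1.0]]
force: [-0.0, 0.1, 0.2]
width: 0.0001
grip_force: 0.0
t 3.75 F [-0.   0.1  0.2] polar r,ang 0.1404 -135.6 z 0.3432 q [-0.12  0.01 -0.07  1.49 -0.    3.06]
.145,-115,.12 [ 40.2  31.7 223.2]
```

```bash
python3 -m pendant '[0,0,0,-0.12,0,0,0,-0.12,0,0,0,-0.06,0,0,0,0]'; python3 go.py .145,-115,.12
```

```text
t: 4.08
tool_pos: [0.4222, 0.0289, 0.3432]
tool_rot: [[0.964, 0.267, -0.0], [0.267, -0.964, -0.0], [-0.0, 0.0, -1.0]]
force: [-0.6, 0.3, 1.1]
width: -0.0002
grip_force: 0.0
t 4.0833 F [-0.6  0.3  1.1] polar r,ang 0.1401 -135.7 z 0.3432 q [-0.12  0.01 -0.07  1.49 -0.    2.75]
.145,-115,.12 [ 28.6  42.8 223.2]
```

```bash
python3 -m pendant '[14,21.5,0,0,14.5,21.5,0,0,0,0,37,0,0,0,37,0,0,0,37,0,0,0,37,0,0,0,37,0,0,0,37,0]'; python3 -m pendant '[0,0,30,0,0,0,15,0,0,0,10,0,0,0,4,0,0,0,0,0]';  python3 go.py .145,-115,.055
```

```text
t: 4.75
tool_pos: [0.4609, -0.0047, 0.1198]
tool_rot: [[0.965, 0.264, 0.001], [0.264, -0.965, -0.0], [0.001, 0.0, -1.0]]
force: [1.2, 0.3, 0.7]
width: -0.0001
grip_force: 0.0
t: 5.17
tool_pos: [0.4603, -0.0043, 0.0614]
tool_rot: [[0.964, 0.264, -0.002], [0.264, -0.964, 0.0], [-0.002, -0.001, -1.0]]
force: [0.5, -0.6, 0.8]
width: 0.0002
grip_force: 0.0
t 5.1667 F [ 0.5 -0.6  0.8] polar r,ang 0.1451 -115.4 z 0.0614 q [-0.18  0.23 -0.53  0.81 -0.    2.69]
.145,-115,.055 [0.8 0.6 6.4]
```

```bash
for i in 1 2 3 4 5 6 7 8; do echo; done >/dev/null; python3 -m pendant '[0,0,1,0,0,0,0,0]' | egrep 'pos|force: \['; python3 -m pendant '[0,0,1,0,0,0,0,0]'| egrep 'pos|force: \['; python3 -m pendant '[0,0,0.7,0,0,0,0,0]'| egrep 'pos|force: \['
```

```text
tool_pos: [0.4618, -0.0043, 0.0621]
force: [-0.1, -0.7, 0.1]
tool_pos: [0.4616, -0.004, 0.061]
force: [-0.2, 0.9, -0.8]
tool_pos: [0.4612, -0.0038, 0.0598]
force: [0.1, 0.8, -0.1]
```

```bash
python3 -m pendant '[0,0,0.7,0,0,0,0,0]' | egrep 'pos|force: \['; python3 -m pendant '[0,0,0.6,0,0,0,0,0]'| egrep 'pos|force: \['
```

```text
tool_pos: [0.461, -0.0038, 0.0589]
force: [0.5, 0.2, 0.1]
tool_pos: [0.4609, -0.0038, 0.0582]
force: [0.5, 0.7, 0.2]
```

```bash
python3 -m pendant '[0,0,0.6,0,0,0,0,0]' | egrep 'pos|force: \['; python3 -m pendant '[0,0,0.6,0,0,0,0,0]'| egrep 'pos|force: \['
```

```text
tool_pos: [0.4609, -0.0039, 0.0576]
force: [-0.1, -0.8, 0.9]
tool_pos: [0.461, -0.0039, 0.057]
force: [0.5, 0.7, 0.6]
```

```bash
python3 -m pendant '[0,0,0.6,0,0,0,0,0]' | egrep 'pos|force: \['; python3 -m pendant '[0,0,0.6,0,0,0,0,0]'| egrep 'pos|force: \['
```

```text
tool_pos: [0.4611, -0.0039, 0.0564]
force: [0.1, -0.2, -0.3]
tool_pos: [0.4614, -0.004, 0.0563]
force: [-1.1, -1.3, 2.3]
```

```bash
python3 -m pendant '[0,0,0.3,0,0,0,0,0]' | egrep 'pos|force: \['; python3 go.py
```

```text
tool_pos: [0.4616, -0.0041, 0.0563]
force: [-1.5, 0.3, 6.3]
t 6.8333 F [-1.5  0.3  6.3] polar r,ang 0.1443 -115.0 z 0.0563 q [-0.18  0.24 -0.54  0.79 -0.    2.69]
```

```bash
python3 go.py .145,-115,.0563 .145,-113,.0563 .145,-111,.0563 .145,-109,.0563 .145,-107,.0563 .145,-105,.0563 .145,-103,.0563 .145,-101,.0563 .145,-99,.0563 .145,-97,.0563 .145,-95,.0563 .145,-93,.0563 .145,-91,.0563 .145,-89,.0563 .145,-87,.0563 .145,-85,.0563 .145,-83,.0563;  python3 -m pendant '[2.3,1.8,0,0,2.3,1.8,0,0]' | egrep 'pos|force: \['
```

```text
t 6.8333 F [-1.5  0.3  6.3] polar r,ang 0.1443 -115.0 z 0.0563 q [-0.18  0.24 -0.54  0.79 -0.    2.69]
.145,-115,.0563 [-0.5  0.5  0. ]
.145,-113,.0563 [3.9 3.2 0. ]
.145,-111,.0563 [4.  3.1 0. ]
.145,-109,.0563 [4.1 2.9 0. ]
.145,-107,.0563 [4.2 2.8 0. ]
.145,-105,.0563 [4.3 2.6 0. ]
.145,-103,.0563 [4.4 2.5 0. ]
.145,-101,.0563 [4.5 2.3 0. ]
.145,-99,.0563 [4.6 2.2 0. ]
.145,-97,.0563 [4.6 2.  0. ]
.145,-95,.0563 [4.7 1.8 0. ]
.145,-93,.0563 [4.8 1.7 0. ]
.145,-91,.0563 [4.8 1.5 0. ]
.145,-89,.0563 [4.9 1.3 0. ]
.145,-87,.0563 [4.9 1.2 0. ]
.145,-85,.0563 [5. 1. 0.]
.145,-83,.0563 [5.  0.8 0. ]
tool_pos: [0.4667, -0.0061, 0.0563]
force: [-0.9, 0.0, 6.5]
```

```bash
python3 -m pendant '[4,3.1,0,0]' | egrep 'pos|force: \['; python3 -m pendant '[4.1,2.9,0,0]' | egrep 'pos|force: \['
```

```text
tool_pos: [0.4712, -0.0078, 0.0563]
force: [-1.5, 1.4, 6.8]
tool_pos: [0.4763, -0.0095, 0.0563]
force: [-1.5, 1.8, 6.0]
```

```bash
python3 -m pendant '[4.2,2.8,0,0]' | egrep 'pos|force: \['; python3 go.py
```

```text
tool_pos: [0.4813, -0.011, 0.0563]
force: [-0.9, 2.4, 6.7]
t 7.25 F [-0.9  2.4  6.7] polar r,ang 0.1437 -106.7 z 0.0563 q [-0.19  0.27 -0.49  0.8   0.    2.68]
```

```bash
python3 -m pendant '[4.3,2.6,0,0,4.4,2.5,0,0]' | egrep 'pos|force: \['; python3 -m pendant '[4.5,2.3,0,0,4.6,2.2,0,0]' | egrep 'pos|force: \['
```

```text
tool_pos: [0.491, -0.0134, 0.0563]
force: [-1.0, 2.4, 6.2]
tool_pos: [0.5009, -0.0151, 0.0563]
force: [-1.1, 4.4, 6.1]
```

```bash
python3 -m pendant '[4.6,2,0,0,4.7,1.8,0,0]' | egrep 'pos|force: \['; python3 -m pendant '[4.8,1.7,0,0,4.8,1.5,0,0]' | egrep 'pos|force: \['; python3 -m pendant '[0,0,0,0]' | egrep 'pos|force: \['
python3 - <<'E'
from h import *
o,im,p=snap("scene");b=p[195:292,310:430]
cv2.imwrite("pics/c4.png",cv2.resize(b,None,fx=6,fy=6,interpolation=cv2.INTER_CUBIC))
E
python3 go.py
```

```text
tool_pos: [0.5108, -0.0162, 0.0563]
force: [-1.9, 3.4, 8.2]
tool_pos: [0.5209, -0.0166, 0.0563]
force: [-2.1, 3.7, 7.5]
tool_pos: [0.5221, -0.017, 0.0563]
force: [2.3, 2.9, 5.6]
t 8.05 F [1.2 2.9 4.7] polar r,ang 0.1438 -90.2 z 0.0563 q [-0.19  0.34 -0.39  0.83  0.    2.68]
```

View pics/c4.png

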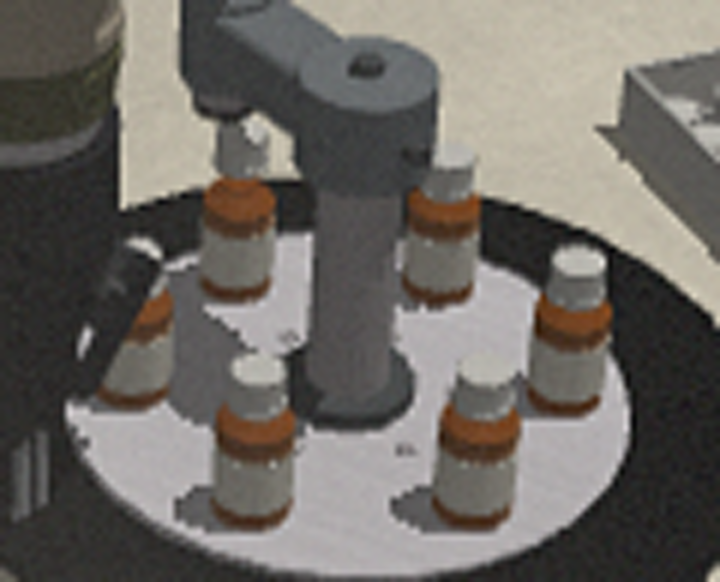

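Run:
```python
from h import *
o,im,_=snap("scene");C=np.array([.5225,.1267])
k=lambda u,v:((u-310)*6,(v-195)*6)
for s in(.005,.009):
  for a in(-171.1,-174,-177,178):
    q=C+.085*np.array([np.cos(np.radians(a)),np.sin(np.radians(a))])
    print(s,a,[np.round(k(*proj(im,np.array([*q,z+s])))).tolist() for z in(.045,.12,.134)])
```

```text
0.005 -171.1 [[219.0, 291.0], [225.0, 138.0], [226.0, 108.0]]
0.005 -174 [[227.0, 287.0], [233.0, 135.0], [235.0, 105.0]]
0.005 -177 [[236.0, 284.0], [243.0, 132.0], [244.0, 102.0]]
0.005 178 [[252.0, 280.0], [259.0, 127.0], [260.0, 98.0]]
0.009 -171.1 [[219.0, 283.0], [225.0, 129.0], [226.0, 100.0]]
0.009 -174 [[228.0, 279.0], [234.0, 126.0], [235.0, 96.0]]
0.009 -177 [[237.0, 276.0], [243.0, 123.0], [244.0, 93.0]]
0.009 178 [[252.0, 272.0], [259.0, 119.0], [261.0, 89.0]]
```

```bash
python3 -m pendant '[2.9,0.9,0,0,3,0.7,0,0,3,0.7,0,0,3,0.6,0,0,0,0,0,0]' | egrep 'pos|force: \['; python3 go.py
python3 - <<'E'
from h import *
o,im,p=snap("scene","s5.png");b=p[195:255,330:380]
cv2.imwrite("pics/c5.png",cv2.resize(b,None,fx=10,fy=10,interpolation=cv2.INTER_CUBIC))
E
```

```text
tool_pos: [0.5334, -0.0165, 0.0563]
force: [0.3, 3.9, 7.2]
t 8.5167 F [0.3 3.9 7.2] polar r,ang 0.1437 -85.6 z 0.0563 q [-0.18  0.36 -0.36  0.85  0.    2.69]
```

View pics/c5.png

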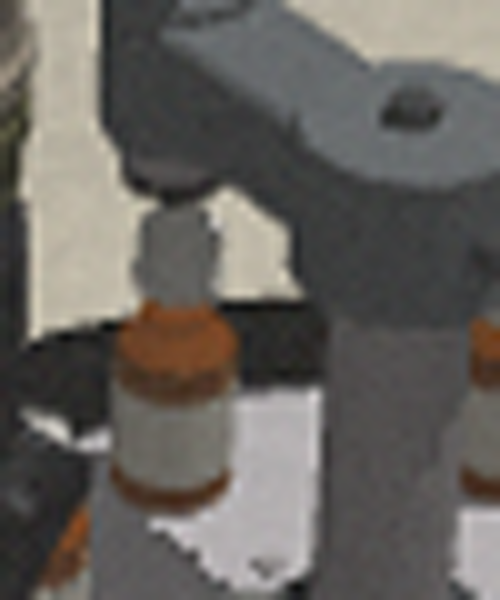

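```bash
python3 -m pendant '[1.5,0.3,0,0,1.5,0.3,0,0,0,0,0,0]' | egrep 'pos|force: \['; python3 -m pendant '[0,0,-0.5,0,0,0,-1,0,0,0,-5,0,0,0,-20,0,0,0,-35,0,0,0,-35,0,0,0,-35,0,0,0,-35,0]' | egrep 'pos|force: \['; python3 -m pendant '[0,0,-35,0,0,0,-35,0,0,0,-20,0,0,0,0,0]'| egrep 'pos|force: \['; python3 -c "
from h import *
snap('scene','s6.png')"; python3 go.py .0855,-171.1,.31
```

```text
tool_pos: [0.536, -0.0163, 0.0563]
force: [-0.8, 3.8, 8.0]
tool_pos: [0.535, -0.0171, 0.2237]
force: [1.1, 0.1, -0.6]
tool_pos: [0.5374, -0.0175, 0.3176]
force: [0.2, -0.0, 0.3]
t 9.8667 F [ 0.2 -0.1 -0.8] polar r,ang 0.1448 -84.4 z 0.3148 q [-0.18  0.22  0.11  1.45 -0.    2.69]
.0855,-171.1,.31 [ -60.5 -152.4    4.1]
```

```bash
python3 - <<'E'
from h import *
for f in("s5.png","s6.png"):
    p=cv2.imread("pics/"+f).astype(int);b=p[195:255,335:358]
    m=(b[:,:,2]-b[:,:,0]>35)
    for r0,r1 in((31,39),(41,48)):
        y,x=np.nonzero(m[r0:r1]);print(f,r0,len(x),(x.mean()+5.5)*10,x.min(),x.max())
E
python3 -m pendant '[-7.5,-19,0,0,-7.5,-19,0,0,-7.5,-19,0,0,-7.5,-19,0,0,-7.5,-19,0,0,-7.5,-19,0,0,-7.5,-19,0,0,-8,-19,0,0]'| egrep 'pos|force: \['; python3 -m pendant '[0,0,0,0,0,0,0,0]'| egrep 'pos|force: \['; python3 go.py .0855,-171.1,.275
python3 - <<'E'
from h import *
o,im,p=snap("wrist")
m=((p.max(2)<75)*255).astype(np.uint8);m[300:]=0
for i in range(1): cv2.imwrite("pics/w6.png",p)
E
```

```text
s5.png 31 81 180.06172839506172 7 18
s5.png 41 2 170.0 6 17
s6.png 31 78 174.8717948717949 6 17
tool_pos: [0.4355, 0.114, 0.3103]
force: [-0.3, 0.2, 0.3]
tool_pos: [0.4359, 0.1139, 0.311]
force: [-0.2, 0.4, 1.3]
t 10.7 F [-0.2  0.4  1.3] polar r,ang 0.0875 -171.6 z 0.311 q [ 0.08  0.06 -0.09  1.42 -0.    2.95]
.0855,-171.1,.275 [ 2.  1. 36.]<stdin>:6: RuntimeWarning: Mean of empty slice.
  ret = ret.dtype.type(ret / rcount)
Traceback (most recent call last):
ValueError: zero-size array to reduction operation minimum which has no identity
```

View pics/w6.png

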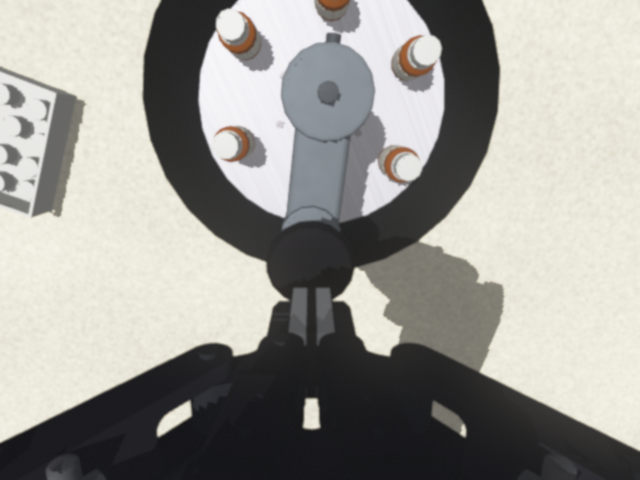

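```bash
python3 - <<'E'
from h import *
o,im,p=snap("wrist");s=.007
kn=onz(im,o,311,262,.248+s);hub=onz(im,o,328,92,.196+s)
d=kn-hub;fa=np.degrees(np.arctan2(d[1],d[0]));print(kn,hub,np.hypot(*d[:2]),fa)
for n,(u,v) in dict(L=(231,145),R=(407,166),BR=(428,50),BL=(230,25)).items():
    q=onz(im,o,u,v,.111+s)-hub;print(n,np.hypot(*q[:2]).round(4),((np.degrees(np.arctan2(q[1],q[0]))-fa)%360).round(1))
E
python3 go.py
```

```text
[0.44028377 0.11384475 0.255     ] [0.52240035 0.12660147 0.203     ] 0.08310153879569142 -171.16974676727781
L 0.0793 301.2
R 0.0828 60.0
BR 0.0843 121.3
BL 0.0858 239.3
t 10.8 F [ 0.2 -0.2 -0.7] polar r,ang 0.0866 -171.0 z 0.3112 q [ 0.08  0.06 -0.09  1.42 -0.    2.95]
```

```bash
python3 -m pendant '[2,0,20,0,0,0,12,0,0,0,6,0,0,0,0,0]'| egrep 'pos|force: \['; python3 -m pendant '[0,0,3,0,0,0,0,0]'| egrep 'pos|force: \['; python3 -m pendant '[0,0,3,0,0,0,0,0]'| egrep 'pos|force: \['; python3 -m pendant '[0,0,3,0,0,0,0,0]'| egrep 'pos|force: \['; python3 -m pendant '[0,0,3,0,0,0,0,0]'| egrep 'pos|force: \['
```

```text
tool_pos: [0.4384, 0.1133, 0.2723]
force: [-0.6, 0.3, 0.4]
tool_pos: [0.4393, 0.1137, 0.2711]
force: [0.0, -0.0, 0.6]
tool_pos: [0.4391, 0.1139, 0.2682]
force: [0.2, 0.1, 0.8]
tool_pos: [0.4392, 0.114, 0.2651]
force: [-0.1, -0.1, 2.3]
tool_pos: [0.4391, 0.1141, 0.262]
force: [1.3, -0.4, 2.9]
```

```bash
python3 -m pendant '[0,0,2.5,0,0,0,2.5,0,0,0,2,0,0,0,0,0]'| egrep 'pos|force: \['; python3 -m pendant '[0,0,2,0,0,0,2,0,0,0,0,0]'| egrep 'pos|force: \['; python3 -m pendant '[0,0,2,0,0,0,2,0,0,0,0,0]'| egrep 'pos|force: \['
```

```text
tool_pos: [0.4391, 0.1141, 0.2548]
force: [0.9, -0.5, 2.6]
tool_pos: [0.4391, 0.1141, 0.2511]
force: [0.8, -0.5, 2.3]
tool_pos: [0.4392, 0.1141, 0.2477]
force: [-0.4, 0.4, 6.1]
```

```bash
python3 -m pendant '[0,0,1,0,0,0,1,0,0,0,0,0]'| egrep 'pos|force: \['
```

```text
tool_pos: [0.4392, 0.114, 0.246]
force: [-1.3, -0.6, 8.7]
```

```bash
python3 -m pendant '[0,0,1,0,0,0,1,0,0,0,0,0]'| egrep 'pos|force: \[';python3 -m pendant '[0,0,1,0,0,0,0,0]'| egrep 'pos|force: \['
```

```text
tool_pos: [0.4392, 0.1141, 0.2441]
force: [-0.8, -0.7, 9.9]
tool_pos: [0.4392, 0.1141, 0.2431]
force: [-1.3, 0.5, 8.9]
```

```bash
python3 -m pendant '[0,0,0.7,0,0,0,0,0]'| egrep 'pos|force: \['
```

```text
tool_pos: [0.4392, 0.1141, 0.2425]
force: [-1.4, -0.3, 10.8]
```

```bash
python3 -m pendant '[0,0,0.7,0,0,0,0,0]'| egrep 'pos|force: \['
```

```text
tool_pos: [0.4392, 0.1141, 0.242]
force: [-2.5, -0.9, 12.7]
```

```bash
python3 -m pendant '[0,0,0.7,0,0,0,0,0]'| egrep 'pos|force: \['
```

```text
tool_pos: [0.4392, 0.1141, 0.2419]
force: [-3.4, -0.0, 16.8]
```

```bash
python3 -m pendant '[0,0,0.3,0,0,0,0,0]'| egrep 'pos|force: \['
```

```text
tool_pos: [0.4392, 0.1141, 0.2419]
force: [-4.8, -0.6, 17.7]
```

```bash
python3 -m pendant '[0,0,0,0,0,0,-1,0,0,0,-3,0,0,0,-4,0,0,0,-5,0,0,0,-6,0,0,0,-8,0,0,0,-15,0]'| egrep 'pos|force: \['; python3 -m pendant '[0,0,-25,0,0,0,-25,0,0,0,0,0,0,0,0,0,0,0,0,0,0,0,0,0]'| egrep 'pos|force: \['
python3 - <<'E'
from h import *
o,im,p=snap("scene","s7.png")
q=cv2.imread("pics/s6.png").astype(int)
for r in (q,p.astype(int)):
    b=r[195:255,335:358];m=(b[:,:,2]-b[:,:,0]>35)
    y,x=np.nonzero(m[31:39]);print(len(x),(x.mean()+5.5)*10)
    print(p.shape, r[205:228,347].max(1).tolist())
    print("knob rows",np.nonzero(r[160:185,349].max(1)<70)[0]+160)
E
```

```text
tool_pos: [0.4374, 0.1139, 0.2807]
force: [-0.5, -0.5, -0.3]
tool_pos: [0.4381, 0.114, 0.3304]
force: [-0.4, -0.7, -0.1]
78 174.8717948717949
(480, 640, 3) [64, 64, 66, 67, 64, 65, 80, 83, 67, 40, 58, 99, 93, 96, 99, 98, 103, 97, 101, 97, 103, 122, 119]
knob rows [166 167 168 169 170 171 172 173 174 175 176 177 178 179]
54 177.22222222222223
(480, 640, 3) [63, 59, 56, 61, 63, 60, 77, 84, 63, 41, 98, 189, 184, 180, 82, 91, 92, 95, 101, 95, 97, 96, 94]
knob rows [166 167 168 169 170 171 172 173 174 175 176 177 178 179]
```

```bash
python3 -c "
from h import *
print(bot.get_obs()['t'],bot.hand_in())"
```

```text
the job is handed in; nothing more can be done
15.1833 None
```

I turned the dial about 31° to bring the proud-capped bottle under the press and pressed its cap until it went solid, at about 18 N on the knob. The ram came back up, and I handed the job in at 15.2 s; the hand-in returned no verdict.

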